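# Crack-check the roof-rack bracket welds

### The job

Check the roof-rack brackets for cracks: turn the crack detector's dial to the green mark, then take the probe pencil from its stand and, bracket by bracket from the robot's left to its right, run its tip slowly (about 2 cm a second) along the whole weld from the end with the yellow dot to the other end, on the weld or only just off it. Slide each bracket, once its weld is checked, along the shelf without lifting it, squarely into a taped rectangle of its own, and finish with the pencil back in its stand, the dial still on the mark and the other things where they were.

Things in the scene. Friction and masses are not known exactly. Their poses are not given: they have to be found in the camera images.
- detector: cordless crack detector lying on its back, fixed to the shelf: yellow case 180 (its x) x 110 (its y) x 45 mm high, screen in the far half of its face, dial in the near half. Origin: centre of its underside; z up. The dial's axis is vertical and passes 48 mm on its -x side of the origin.
- dial (a joint): angle of the sensitivity dial, rad, growing clockwise seen from above, 0 to 4.7 between end stops, stays where it is left (friction about 0.03 N m). The grip bar, seen from above, points (white line) along the direction at 2.356 rad minus this value, counter-clockwise from the detector's +x axis. White ticks every 0.47 rad; the broad green mark is at 2.6.
- dial_grip (a point): centre of the dial's upright grip bar, on the dial's axis, 64 mm above the shelf. The grey bar is 44 mm long, 14 mm thick and 24 mm high (from 50 to 74 mm above the shelf) and stands on a round skirt of radius 24 mm (45 to 50 mm above the shelf)
- stand: weighted probe stand, fixed: steel disc of radius 42 mm, 14 mm high, with an upright open tube (outer radius 14, inner radius 10 mm). Origin: centre of its underside; z up along the tube, whose mouth (rim) is 80 mm above the shelf; the probe hangs with its collar on this rim.
- probe: round probe pencil, 80 g, 160 mm long, at first upright in the stand. Origin: its tip; z runs from the tip up the pencil. Steel shaft, radius 2.75 mm, up to 50 mm above the tip, then widening to the black collar (radius 14, at 61 to 70 mm), then the orange handle (radius 10, at 70 to 160 mm): the place to hold it. In the stand the collar sits on the rim, the tip 19 mm above the shelf.
- bays: three blue tape outlines in a row on the shelf, for checked brackets; flat, fixed. Each outline is 96 (x) x 126 mm (y) inside its 12 mm tape. Origin: centre of the middle one, on the shelf; the centres of the outer two are at y = +150 and -150 mm in this frame, x = 0.
- bracket_left: welded steel roof-rack bracket, left (+y) of the waiting row; may be absent (None). 0.45 to 0.75 kg. Base plate 70 (x) x 100 (y) x 6 mm. Upright plate, the place to hold it: x = 6 to 14 mm, 100 mm along y, top at z = 46 mm. The weld runs along y in the corner on the upright's -x side (facing the robot at first). Origin: centre of the underside; z up.
- bracket_left_start (a point): start of the weld, at the end with the yellow paint dot: bracket frame (0, 44, 11.5) mm, on the face of the weld bead (bead radius 5 mm), 6 mm out from the upright's face
- bracket_left_end (a point): end of the weld: bracket frame (0, -44, 11.5) mm, on the face of the bead
- bracket_mid: welded steel roof-rack bracket, middle of the waiting row; may be absent (None). 0.45 to 0.75 kg. Base plate 70 (x) x 100 (y) x 6 mm. Upright plate, the place to hold it: x = 6 to 14 mm, 100 mm along y, top at z = 46 mm. The weld runs along y in the corner on the upright's -x side (facing the robot at first). Origin: centre of the underside; z up.
- bracket_mid_start (a point): start of the weld, at the end with the yellow paint dot: bracket frame (0, 44, 11.5) mm, on the face of the weld bead (bead radius 5 mm), 6 mm out from the upright's face
- bracket_mid_end (a point): end of the weld: bracket frame (0, -44, 11.5) mm, on the face of the bead
- bracket_right: welded steel roof-rack bracket, right (-y) of the waiting row; may be absent (None). 0.45 to 0.75 kg. Base plate 70 (x) x 100 (y) x 6 mm. Upright plate, the place to hold it: x = 6 to 14 mm, 100 mm along y, top at z = 46 mm. The weld runs along y in the corner on the upright's -x side (facing the robot at first). Origin: centre of the underside; z up.
- bracket_right_start (a point): start of the weld, at the end with the yellow paint dot: bracket frame (0, 44, 11.5) mm, on the face of the weld bead (bead radius 5 mm), 6 mm out from the upright's face
- bracket_right_end (a point): end of the weld: bracket frame (0, -44, 11.5) mm, on the face of the bead
- jar: empty glass jar, 78 mm across, 112 mm high; origin: centre of its underside. To be left alone.
- tyre_lever: steel tyre lever, about 280 mm long, 18 mm wide, lying along its x; origin: on the shelf at the middle of its straight part. To be left alone.
- valve_tool: chrome valve core tool, about 110 mm long with a 45 mm cross bar, lying along its x; origin: on the shelf near its middle. To be left alone.
- clip_remover: black plastic trim clip remover, about 200 mm long with a forked tip, lying along its x; origin: on the shelf near its middle. To be left alone.
- tape_roll: roll of blue tape lying flat, 90 mm across, 25 mm high; origin: centre of its underside. To be left alone.
- spray_can: spray can, 60 mm across, 150 mm high; origin: centre of its underside. To be left alone.
- spanner: steel spanner, 180 mm long, lying along its x; origin: on the shelf near its middle. To be left alone.
Mind the look-alikes: they are no part of the job. What is shaped like the bracket_mid but pink is not meant.

How it is judged:
By the outcome, as a careful person would: the job done as asked, in the order asked, and still so for the second after the job is handed in, with the robot touching nothing.
Of bracket_left, bracket_mid, bracket_right only 2 to 3 are there at a start; the rules pass over those that are not, and their reading is None.
At some moment in a run one of bracket_left, bracket_mid, bracket_right may be knocked a few centimetres aside while the robot is not near it.
It also fails if it takes over 210 s, if anything falls off the work surface, if the arm or the gripper's body presses on something with over 40 N, if the wrist force passes 120 N, or if a joint passes its speed limit or range.

### The arm

A 6-joint arm with a two-finger parallel gripper is mounted at the origin on the work surface. World frame = base frame: x ahead of the robot, y to its left, z up, the work surface at z = 0. Lengths are in m, angles in degrees, forces in N, time in s.
With the tool pointing down it reaches from about 0.325 to 0.9 m from the base axis. Payload 6.1 kg.
Tool frame: the origin (TCP) lies midway between the tips of the shut fingers; the grasp point (between the pads) lies 19 mm behind it; z points along the fingers, y is the line along which they close (so a half turn about z gives the same grasp; the last joint's range is limited). The gripper opens to 85 mm and grips with 20 to 120 N. Pads are 22 mm wide; open, the fingers measure 114 mm over their backs; the gripper's body (76 mm by 85 mm) begins 54 mm behind the grasp point. The pads swing forward as they close: fully open they stand 13 mm farther back than shut.
Start: joints at [61.931, 12.628, 87.462, -0, 79.91, -7.225], TCP at [0.222, 0.584, 0.231] pointing down, gripper open.
Joint ranges: [-170.65, 170.65], [-52.31, 119.04], [5.05, 147.46], [-71.25, 251.25], [11.57, 151.72], [-153.62, 153.62]. Speed limits (degrees/s): [147.25, 147.25, 172.46, 180, 180, 180].

### API

Orientations are given as [roll, pitch, yaw] about the fixed x, y, z axes, in that order (R = Rz(yaw) Ry(pitch) Rx(roll)).
In Python, from station import * gives the robot as it stands. The module is installed in compiled form; this text tells all that it offers.
- The arm moves only by the tool step_arm, never from a script. Its argument "moves" is a list of rows, each a list of 2 entries, a list of its own where there are three numbers: the shift along the tool's x, y, z in mm, then the turn about the tool's z in rad. A call has 1 to 20 rows; each row is the pose to reach, as a shift and turn from the pose commanded when the call began, along the tool's axes at that moment; what a row does not reach only later rows make up. A row lasts 1/8 s, in which the tool goes at most 62.5 mm and 10.7 degrees, less where a joint would pass 70% of its speed; a pose out of reach is approached as far as the arm can. A call with a gripper value outside its range is refused whole. "grip" is the finger opening in mm, from 0 to 85.4, set as the call begins (left out, the last holds). The fingers move at their own pace and stop on an object; the grip force is fixed at half the most. Time passes only in rows, so rows that repeat a pose let the fingers close. It gives the time, the measured TCP pose, the force, the opening and the grip force at its end, in the units of the state.
- observe(): the state, without advancing time (a new reading comes with each control period).
- snapshot(name): name is "side" or "top" or "wrist"; returns the picture (480x640x3 uint8, blue, green, red); there is no depth.
- get_calibration(name): a dict with "camera_matrix" (3x3 intrinsics, pixels), "eye" and "orientation" of the camera in the world. Camera axes: x right, y up, looking along -z (the intrinsics and any distortion apply to the point x, -y, -z); pixel columns grow to the right and rows downward; lengths in m; the calibration is good to about 2 mm. A picture is of the moment at which its call begins: read the wrist's pose just before it. get_calibration takes no time and is no camera call; for the wrist camera it gives the pose at the moment of the call.
- sign_off(): hands the job in; it is judged then, once.
The state is a dict: "clock": time; "q": joint angles; "dq": joint speeds; "joint_efforts": joint torques, N m; "ee_pos": TCP position; "eef_rot": TCP orientation; "force": force on the tool from outside, world axes, zero at the start; "ft_torque": the same for the moment, N m; "gripper_width": finger opening in m; "finger_force": force on a finger pad.
Only numpy, scipy, OpenCV 4.12 (cv2) and the standard library are available. Lean on these libraries where they do the work, as an engineer would, in place of code of your own. Each camera call takes 0.05 s, during which the arm holds its last target. There are 200 camera calls.

## Working session

There is one attempt and no reset: what is moved stays moved. The work goes in short steps, Python scripts to look and compute and a tool call to move; the robot and the scene stay as the last step left them, time stands still between calls to the robot, and variables do not carry over. Pictures are saved under pics/ and viewed, at most 14 in all, crops included, and the job is handed in when it is done.

Besides the shell and the picture viewer there is one more tool, called after "Emit:" as name(argument=value, ...) on one line, values as JSON. step_arm: Moves the arm, as the interface text tells. Its arguments: {"type":"object","properties":{"moves":{"type":"array"},"grip":{"type":"number"}},"required":["moves"]}

```bash
mkdir -p pics; python3 - <<'E'
from station import *
import cv2
s=observe();print(s)
for n in ("top","side"):
    im=snapshot(n);cv2.imwrite(f"pics/{n}0.png",im);c=get_calibration(n);print(n,c)
print(get_calibration("wrist"))
E
```

```text
{'clock': 0.0, 'q': array([ 6.19300246e+01,  1.26743988e+01,  8.75264710e+01,  1.31446580e-04,
        7.99103864e+01, -7.22296603e+00]), 'dq': array([ 0.03097869,  0.01849379,  0.0606033 , -0.15140899,  0.03170948,
        0.01364769]), 'joint_efforts': array([-1.20024652e-03, -4.96888876e+01, -3.89399421e+01, -3.37962238e-04,
        1.09974176e-02, -2.39058130e-05]), 'ee_pos': array([0.22211416, 0.58354834, 0.23020184]), 'eef_rot': array([-1.79889643e+02, -1.41166816e-02,  1.59152954e+02]), 'force': array([-0.4728888 ,  0.11740996, -1.10607613]), 'ft_torque': array([ 0.01665536,  0.03130518, -0.01615988]), 'finger_force': 0.0, 'gripper_width': 0.08539024567151282}
top {'camera_matrix': array([[446.74897262,   0.        , 316.98643499],
       [  0.        , 446.74897262, 234.33291593],
       [  0.        ,   0.        ,   1.        ]]), 'eye': array([ 0.29630613, -0.01194944,  1.16892124]), 'orientation': array([ 10.72156814,   0.12601007, -91.16111259])}
side {'camera_matrix': array([[448.94181847,   0.        , 316.15868844],
       [  0.        , 448.94181847, 236.84152876],
       [  0.        ,   0.        ,   1.        ]]), 'eye': array([ 0.12149093, -0.76983326,  0.6153321 ]), 'orientation': array([ 56.81214123,   1.45218681, -28.36214694])}
{'camera_matrix': array([[396.64292472,   0.        , 320.0134051 ],
       [  0.        , 396.64292472, 243.47101049],
       [  0.        ,   0.        ,   1.        ]]), 'eye': array([0.15996234, 0.60731307, 0.37316539]), 'orientation': array([-1.52089104e+01,  6.56851044e-02,  6.91403383e+01])}
```

View pics/top0.png

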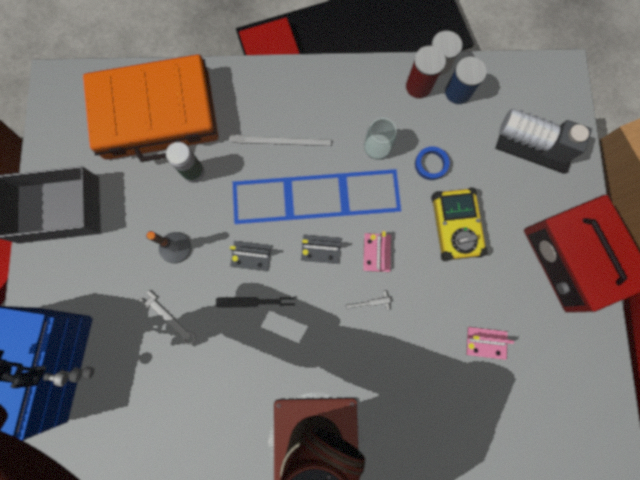

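View pics/side0.png

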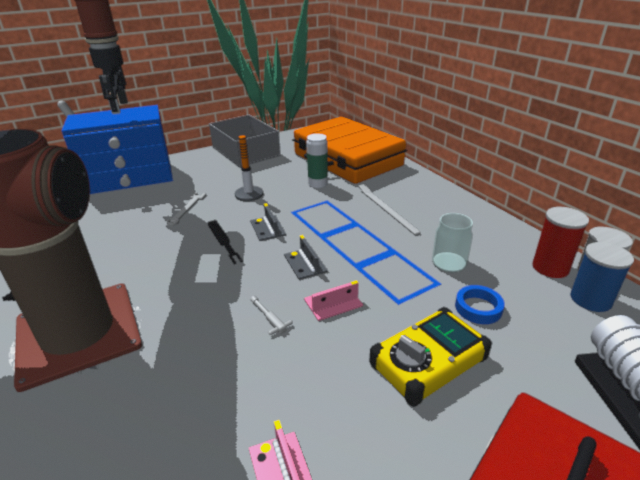

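Two grey brackets are there: left at about (250,256) and mid at (321,249). The ones at (378,252) and (488,343) are pink decoys, so the right bracket is absent. The bays are around (317,197), the detector at (460,224), its dial at (464,240), and the stand at (175,247) with the probe upright.

```bash
cat > h.py <<'E'
import numpy as np, cv2, json
from scipy.spatial.transform import Rotation as R
def shot(name,fn):
    from station import snapshot,get_calibration
    c=get_calibration(name); im=snapshot(name); cv2.imwrite(f"pics/{fn}.png",im)
    json.dump({k:np.asarray(v).tolist() for k,v in c.items()},open(f"pics/{fn}.json","w")); return im
def cal(fn): return {k:np.array(v) for k,v in json.load(open(f"pics/{fn}.json")).items()}
def p2w(c,uv,z):
    d=np.linalg.inv(c["camera_matrix"])@[uv[0],uv[1],1.]; d=R.from_euler("xyz",c["orientation"],degrees=True).as_matrix()@[d[0],-d[1],-d[2]]
    e=c["eye"]; return e+d*(z-e[2])/d[2]
def w2p(c,p):
    q=R.from_euler("xyz",c["orientation"],degrees=True).as_matrix().T@(np.array(p)-c["eye"]); q=c["camera_matrix"]@[q[0],-q[1],-q[2]]; return q[:2]/q[2]
def go(p,yaw=None):
    """shift (mm, tool axes) and turn (rad) to world TCP p, yaw deg"""
    from station import observe
    s=observe(); Rm=R.from_euler("xyz",s["eef_rot"],degrees=True).as_matrix()
    t=0 if yaw is None else -((yaw-s["eef_rot"][2]+180)%360-180)
    return np.round(1000*Rm.T@(np.array(p)-s["ee_pos"]),1), round(np.radians(t),3)
E
python3 - <<'E'
from h import *
from station import get_calibration, observe
c=get_calibration("top")
json.dump({k:np.asarray(v).tolist() for k,v in c.items()},open("pics/top0.json","w"))
for n,uv,z in [("baymid",(316.5,197),0),("bayL",(261,201),0),("bayR",(371.5,192),0),("brL",(250,256),.006),("brM",(321,249),.006),("pink",(378,252),.006),("dial",(465,240),.064),("det",(460,224),.045),("standtube",(175,247),.01),("probetop",(152,236),.179),("jarbase",(378,153),0),("can top",(177,152),.15),("spanner",(168,315),0),("clip",(256,301),0),("valve",(372,300),0)]:
    print(n,p2w(c,uv,z).round(3))
print(go([.46,-.2,.30],90),go([.46,.08,.30],90))
E
```

```text
baymid [ 0.62  -0.015  0.   ]
bayL [0.612 0.136 0.   ]
bayR [ 0.631 -0.164  0.   ]
brL [0.462 0.163 0.006]
brM [ 0.477 -0.024  0.006]
pink [ 0.466 -0.173  0.006]
dial [ 0.483 -0.385  0.064]
det [ 0.529 -0.382  0.045]
standtube [0.49 0.36 0.01]
probetop [0.488 0.359 0.179]
jarbase [ 0.742 -0.187 -0.   ]
can top [0.698 0.319 0.15 ]
spanner [0.314 0.374 0.   ]
clip [0.345 0.148 0.   ]
valve [ 0.342 -0.153  0.   ]
(array([-501.1, -647.8,  -68.7]), np.float64(1.207)) (array([-401.5, -386.1,  -69.1]), np.float64(1.207))
```

Emit:
step_arm(moves=[[[-437,-394,-100],1.207],[[-437,-394,-100],1.207],[[-437,-394,-100],1.207],[[-437,-394,-100],1.207],[[-437,-394,-100],1.207],[[-437,-394,-100],1.207],[[-437,-394,-100],1.207],[[-437,-394,-100],1.207],[[-437,-394,-100],1.207],[[-437,-394,-100],1.207],[[-437,-394,-100],1.207],[[-437,-394,-100],1.207],[[-437,-394,-100],1.207],[[-437,-394,-100],1.207]])

```text
clock: 1.85
ee_pos: [0.4902, 0.0613, 0.3312]
eef_rot: [-180.0, -0.0, 90.1]
force: [-1.1, -0.6, 0.1]
gripper_width: 0.0852
finger_force: 0.0
```

```bash
python3 - <<'E'
from h import *
shot("wrist","w1")
print(go([.47,-.37,.25],90))
from station import observe
print(observe()["ee_pos"],observe()["eef_rot"],observe()["clock"])
E
```

```text
(array([-431.2,  -20.9,   81.2]), np.float64(0.002))
[0.49027829 0.06122896 0.33123912] [-1.79996097e+02 -2.16228307e-03  9.00876005e+01] 1.9
```

View pics/w1.png

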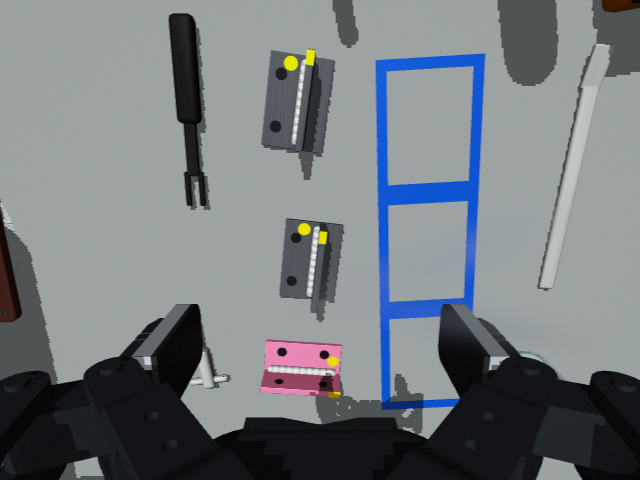

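The wrist picture shows the left bracket's base corners at about (270,52), (333,60), (322,153) and (262,146). The mid bracket's are at (288,219), (343,225), (335,300) and (281,296), and the bay outlines are clear. Next, a look at the detector.

Emit:
step_arm(moves=[[[-351,10,101],0],[[-351,10,101],0],[[-351,10,101],0],[[-351,10,101],0],[[-351,10,101],0],[[-351,10,101],0],[[-351,10,101],0],[[-351,10,101],0],[[-351,10,101],0],[[-351,10,101],0]])

```text
clock: 3.15
ee_pos: [0.5011, -0.2895, 0.2311]
eef_rot: [179.9, 0.0, 90.1]
force: [0.6, -0.9, -0.2]
gripper_width: 0.0855
finger_force: 0.0
```

```bash
python3 - <<'E'
from h import *
shot("wrist","w2")
from station import observe
print(observe()["ee_pos"],observe()["eef_rot"],observe()["clock"])
c=cal("w1")
for n,uv,z in [("Ldot0",(290,63),.006),("Lc",(271,51),.006),("Lc",(334,60),.006),("Lc",(322,153),.006),("Lc",(262,146),.006),
 ("Mc",(288,219),.006),("Mc",(343,225),.006),("Mc",(335,300),.006),("Mc",(281,296),.006),("B1",(386,71),0),("B",(475,66),0),("B",(470,299),0),("B",(388,305),0)]: print(n,p2w(c,uv,z)[:2].round(4))
E
```

```text
[ 0.50106816 -0.28968764  0.23099251] [1.79948842e+02 3.47774763e-02 9.00897358e+01] 3.2
Ldot0 [0.457 0.204]
Lc [0.4367 0.2159]
Lc [0.5049 0.2071]
Lc [0.4921 0.1085]
Lc [0.4233 0.1162]
Mc [0.4515 0.031 ]
Mc [0.5177 0.0237]
Mc [ 0.5092 -0.074 ]
Mc [ 0.4406 -0.0686]
B1 [0.5628 0.1969]
B [0.6608 0.2022]
B [ 0.6832 -0.0749]
B [ 0.578  -0.0834]
```

View pics/w2.png

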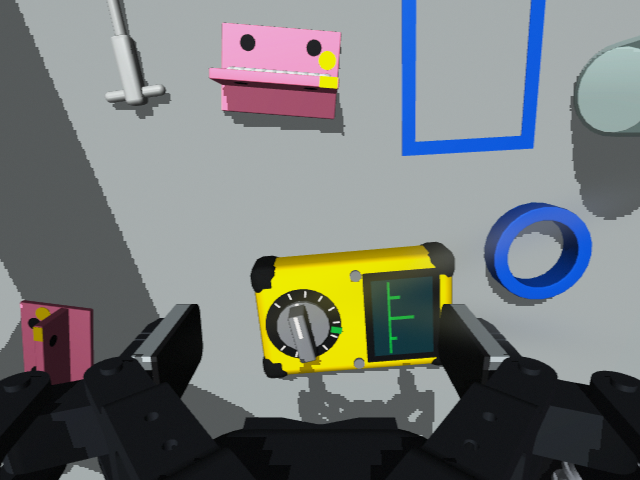

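```bash
python3 - <<'E'
from h import *
im=cv2.imread("pics/w2.png")[275:375,250:360]
cv2.imwrite("pics/w2c.png",cv2.resize(im,None,fx=6,fy=6,interpolation=cv2.INTER_CUBIC)[:600,:660])
c=cal("w2")
for n,uv,z in [("corners",(257,258),.045),("",(449,245),.045),("",(453,365),.045),("",(266,375),.045),("skirt",(304,325),.05),("green",(337,330),.045)]: print(n,p2w(c,uv,z).round(4))
E
```

```text
corners [ 0.4465 -0.3259  0.045 ]
 [ 0.6121 -0.314   0.045 ]
 [ 0.6261 -0.4308  0.045 ]
 [ 0.4503 -0.4416  0.045 ]
skirt [ 0.4869 -0.3872  0.05  ]
green [ 0.5168 -0.3947  0.045 ]
```

View pics/w2c.png

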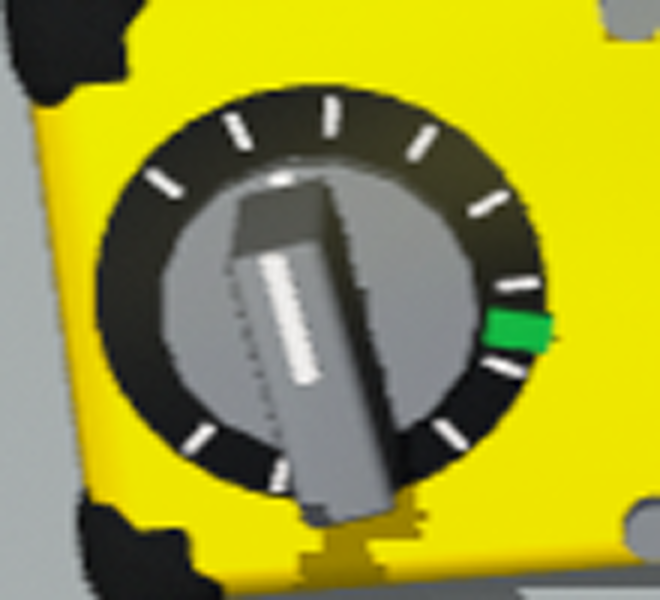

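The dial crop shows the white line pointing to image upper-left, with the bar's top ends at about (296,316) and (308,361). The ring centre is at about (303.5,324), and the green mark at (336.2,329.8), to the image right.

```bash
python3 - <<'E'
from h import *
c=cal("w2"); f=lambda x,y:(250+x/6-.4,275+y/6-.4)
a=p2w(c,f(277,248),.074);b=p2w(c,f(350,515),.074); print(a,b,np.linalg.norm(a-b),(a+b)/2)
d=a-b; print("bar dir",np.degrees(np.arctan2(d[1],d[0])))
w=[p2w(c,f(*q),.074) for q in ((268,255),(307,380))]; d=w[0]-w[1]; print("line dir",np.degrees(np.arctan2(d[1],d[0])))
o=p2w(c,f(321,292),.045); print("ring",o)
for n,q,th in [("t0",(165,183),0),("t1",(238,132),.47),("t2",(332,116),.94),("t3",(422,142),1.41),("t4",(488,203),1.88),("t5",(517,284),2.35),("t6",(503,367),2.82),("t7",(450,435),3.29),("t9",(280,473),4.23),("t10",(199,440),4.7),("green",(518,331),2.6)]:
    p=p2w(c,f(*q),.0455)-o; print(n,p[:2].round(4),"detyaw",np.degrees(np.arctan2(p[1],p[0])-2.356+th).round(1))
E
```

```text
[ 0.48119485 -0.36681963  0.074     ] [ 0.49095975 -0.4081648   0.074     ] 0.04248265711523433 [ 0.4860773  -0.38749221  0.074     ]
bar dir 103.28860492467697
line dir 105.1278364659659
ring [ 0.48587237 -0.38797522  0.045     ]
t0 [-0.0231  0.0181] detyaw 7.0
t1 [-0.012   0.0263] detyaw 6.6
t2 [0.0019 0.0288] detyaw 5.0
t3 [0.0153 0.0247] detyaw 4.1
t4 [0.0252 0.0149] detyaw 3.3
t5 [0.0297 0.0016] detyaw 2.8
t6 [ 0.0277 -0.0123] detyaw 2.7
t7 [ 0.0197 -0.0239] detyaw 3.0
t9 [-0.0066 -0.0305] detyaw 5.1
t10 [-0.019  -0.0248] detyaw 6.8
green [ 0.0299 -0.0062] detyaw 2.2
```

Emit:
step_arm(moves=[[[-60,-15,50],-0.15],[[-99,-15,90],-0.243],[[-99,-15,130],-0.243],[[-99,-15,150],-0.243],[[-99,-15,165],-0.243],[[-99,-15,175],-0.243],[[-99,-15,175],-0.243],[[-99,-15,175],-0.243]], grip=60)

```text
clock: 4.2
ee_pos: [0.4864, -0.39, 0.0567]
eef_rot: [179.9, 0.1, 104.0]
force: [0.1, -0.1, 0.1]
gripper_width: 0.0602
finger_force: 0.0
```

Emit:
step_arm(moves=[[[0,0,0],0],[[0,0,0],0],[[0,0,0],0],[[0,0,0],0],[[0,0,0],0],[[0,0,0],0],[[0,0,0],0],[[0,0,0],0]], grip=5)

```text
clock: 5.2
ee_pos: [0.4862, -0.3897, 0.056]
eef_rot: [179.9, 0.0, 103.9]
force: [1.5, 2.0, 5.9]
gripper_width: 0.0128
finger_force: 61.1
```

Emit:
step_arm(moves=[[[0,0,0],0.14],[[0,0,0],0.28],[[0,0,0],0.42],[[0,0,0],0.56],[[0,0,0],0.7],[[0,0,0],0.84],[[0,0,0],0.98],[[0,0,0],1.12],[[0,0,0],1.26],[[0,0,0],1.4],[[0,0,0],1.54],[[0,0,0],1.68],[[0,0,0],1.82],[[0,0,0],1.92],[[0,0,0],1.99],[[0,0,0],1.99],[[0,0,0],1.99]])

```text
clock: 7.32
ee_pos: [0.4851, -0.3886, 0.0559]
eef_rot: [-179.9, 0.1, -10.1]
force: [-2.5, 5.1, 9.9]
gripper_width: 0.0125
finger_force: 61.8
```

Emit:
step_arm(moves=[[[0,0,0],0],[[0,0,0],0],[[0,0,0],0],[[0,0,-30],0],[[0,0,-70],0],[[50,0,-120],0],[[95,0,-170],0],[[95,0,-170],0],[[95,0,-170],0]], grip=60)

```text
clock: 8.45
ee_pos: [0.5794, -0.4064, 0.2252]
eef_rot: [180.0, -0.0, -10.1]
force: [0.4, -0.0, -0.3]
gripper_width: 0.0599
finger_force: 0.0
```

```bash
python3 - <<'E'
from h import *
im=shot("wrist","w3")
from station import observe
o=observe(); print(o["ee_pos"],o["eef_rot"],o["clock"])
c=cal("w3"); u,v=w2p(c,[.4862,-.3885,.05]); print(u,v)
x0,y0=int(u)-50,int(v)-50
print(x0,y0)
cv2.imwrite("pics/w3c.png",cv2.resize(im[y0:y0+100,x0:x0+100],None,fx=6,fy=6,interpolation=cv2.INTER_CUBIC))
E
```

```text
[ 0.57819311 -0.40585683  0.22356629] [-1.79939701e+02  1.38144833e-01 -1.00918827e+01] 8.5
318.51704666758815 325.0945626241039
268 275
```

View pics/w3c.png

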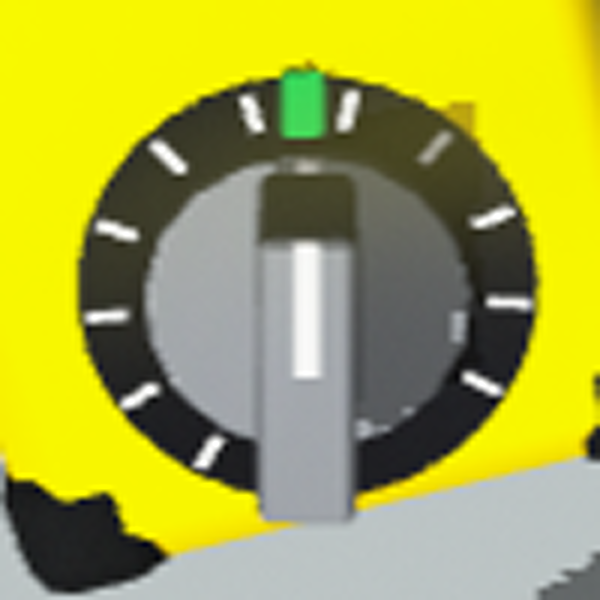

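The dial crop shows the white line (x 307) on the green mark (x 303), which is well within the mark. Next, a look at the stand.

Emit:
step_arm(moves=[[[-237,-827,-107],-1.747],[[-237,-827,-107],-1.747],[[-237,-827,-107],-1.747],[[-237,-827,-107],-1.747],[[-237,-827,-107],-1.747],[[-237,-827,-107],-1.747],[[-237,-827,-107],-1.747],[[-237,-827,-107],-1.747],[[-237,-827,-107],-1.747],[[-237,-827,-107],-1.747],[[-237,-827,-107],-1.747],[[-237,-827,-107],-1.747],[[-237,-827,-107],-1.747],[[-237,-827,-107],-1.747],[[-237,-827,-107],-1.747],[[-237,-827,-107],-1.747],[[-237,-827,-107],-1.747],[[-237,-827,-107],-1.747]])

```text
clock: 10.75
ee_pos: [0.4912, 0.4481, 0.3322]
eef_rot: [-180.0, 0.0, 89.9]
force: [-1.0, -0.6, 0.4]
gripper_width: 0.0602
finger_force: 0.0
```

```bash
python3 - <<'E'
from h import *
im=shot("wrist","w4")
from station import observe
o=observe(); print(o["ee_pos"],o["eef_rot"],o["clock"])
c=cal("w4")
for z in (0,.014,.08,.179): print(z,w2p(c,[.489,.36,z]))
E
```

```text
[0.49121576 0.44832001 0.33245929] [1.79991805e+02 6.49622520e-04 8.99072581e+01] 10.8
0 [318.61416905 262.79877082]
0.014 [318.57347651 266.33861926]
0.08 [318.34652754 286.08093237]
0.179 [317.83995824 330.14744526]
```

View pics/w4.png

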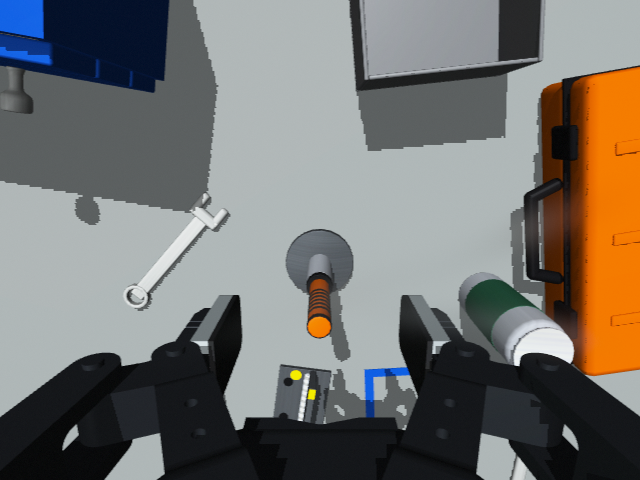

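The disc centre is at about (319.7,262) and the handle top at (319,327).

```bash
python3 - <<'E'
from h import *
im=cv2.imread("pics/w4.png"); c=cal("w4"); hsv=cv2.cvtColor(im,cv2.COLOR_BGR2HSV)
sub=(slice(310,345),slice(295,345))
m=(hsv[...,0]<18)&(hsv[...,1]>150)&(hsv[...,2]>200); mm=np.zeros_like(m); mm[sub]=m[sub]
ys,xs=np.nonzero(mm); print(xs.min(),xs.max(),ys.min(),ys.max(),xs.mean(),ys.mean())
print("disc",p2w(c,(319.7,262),.014),"r",[p2w(c,q,.014)[0] for q in((286,262),(353,262))],"disc top/bot",p2w(c,(320,229),.014),"cap",p2w(c,(xs.mean(),ys.mean()),.179))
print(go([.4905,.3615,.25],90))
E
```

```text
308 329 317 336 318.8119658119658 326.55555555555554
disc [0.49039181 0.36557073 0.014     ] r [np.float64(0.44927090186589774), np.float64(0.5310235362320112)] disc top/bot [0.49084668 0.40688877 0.014     ] cap [0.48980897 0.36324481 0.179     ]
(array([-86.8,  -0.6,  82.5]), np.float64(-0.002))
```

Emit:
step_arm(moves=[[[-50,-1,20],0],[[-84,-1,60],0],[[-84,-1,110],0],[[-84,-1,150],0],[[-84,-1,185],0],[[-84,-1,205],0],[[-84,-1,214],0],[[-84,-1,214],0],[[-84,-1,214],0]])

```text
clock: 11.92
ee_pos: [0.4908, 0.366, 0.12]
eef_rot: [179.9, -0.1, 90.0]
force: [-0.3, 0.4, 0.1]
gripper_width: 0.0601
finger_force: 0.0
```

Emit:
step_arm(moves=[[[0,0,0],0],[[0,0,0],0],[[0,0,0],0],[[0,0,0],0],[[0,0,0],0],[[0,0,0],0],[[0,0,0],0],[[0,0,0],0]], grip=10)

```text
clock: 12.92
ee_pos: [0.4902, 0.3658, 0.1191]
eef_rot: [179.9, -0.0, 90.0]
force: [-1.7, 0.5, 5.3]
gripper_width: 0.0187
finger_force: 58.5
```

Emit:
step_arm(moves=[[[0,0,-30],0],[[0,0,-70],0],[[0,0,-115],0],[[-60,-5,-115],0],[[-120,-15,-105],0],[[-180,-25,-90],0],[[-230,-31,-75],0],[[-248,-31,-60],0],[[-248,-31,-50],0],[[-248,-31,-50],0],[[-248,-31,-50],0]])

```text
clock: 14.3
ee_pos: [0.459, 0.1184, 0.1687]
eef_rot: [180.0, -0.0, 90.1]
force: [0.2, 0.4, 0.0]
gripper_width: 0.0191
finger_force: 58.7
```

```bash
python3 - <<'E'
from h import *
im=shot("wrist","w5")
from station import observe
o=observe(); print(o["ee_pos"],o["eef_rot"],o["clock"],o["force"])
c=cal("w5"); p=o["ee_pos"]-[0,0,.1]; print("tip pred",p,w2p(c,p))
E
```

```text
[0.45912926 0.11839766 0.16880719] [ 1.79960206e+02 -1.35428010e-02  9.00811165e+01] 14.35 [ 0.86920348 -0.52159706 -0.09143987]
tip pred [0.45912926 0.11839766 0.06880719] [320.47298005 244.03597757]
```

View pics/w5.png

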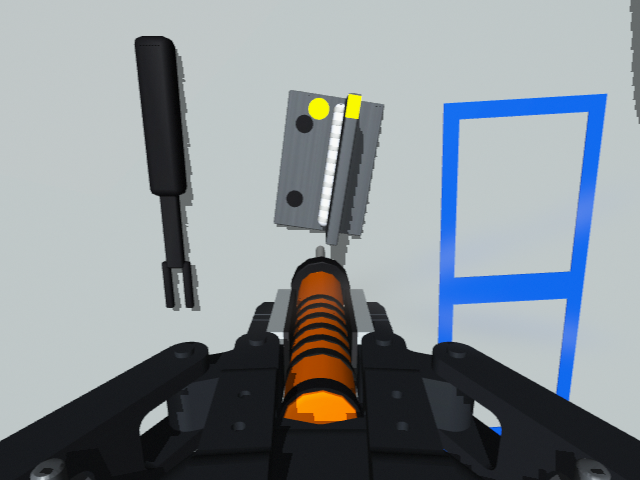

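```bash
python3 - <<'E'
from h import *
im=cv2.imread("pics/w5.png")
cv2.imwrite("pics/w5c.png",cv2.resize(im[80:265,262:402],None,fx=3.2,fy=3.2,interpolation=cv2.INTER_CUBIC))
E
```

```text
(no output)
```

View pics/w5c.png

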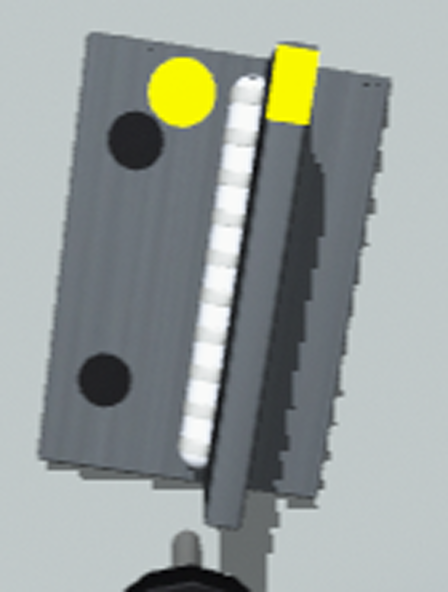

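The crop shows the plate corners at about (90,33), (389,78) and (41,460), the upright's top face, the bead from (250,75) to (193,465), and the probe tip at about (187,540).

```bash
cat >> h.py <<'E'
from scipy.optimize import least_squares
def fit(c,obs,x0):
    """obs: (bracket xyz mm, px); returns x,y (m), yaw rad, residuals px"""
    def W(p,b): 
        b=np.array(b)/1000; C,S=np.cos(p[2]),np.sin(p[2]); return [p[0]+C*b[0]-S*b[1],p[1]+S*b[0]+C*b[1],b[2]]
    r=least_squares(lambda p:np.concatenate([w2p(c,W(p,b))-np.array(q) for b,q in obs]),x0,x_scale=[.01,.01,.1])
    return r.x,r.fun.reshape(-1,2).round(1),[np.round(W(r.x,b),4) for b in ((0,44,11.5),(0,-44,11.5))]
E
python3 - <<'E'
from h import *
c=cal("w5"); f=lambda x,y:(262+x/3.2-.35,80+y/3.2-.35)
obs=[((-35,50,6),f(90,33)),((35,50,6),f(389,78)),((-35,-50,6),f(41,460)),((35,-50,6),f(314,495)),((6,50,46),f(277,43)),((14,50,46),f(319,48)),((6,-50,46),f(207,523)),((14,-50,46),f(241,529))]
x,r,w=fit(c,obs,[.464,.162,-.12]); print(x,np.degrees(x[2]),r.tolist()); print(w)
print("bead ends",p2w(c,f(250,80),.010),p2w(c,f(193,460),.010))
print("tip cam",p2w(c,f(187,544),.0688))
c=cal("w1")
obs=[((-35,50,6),(288,219)),((35,50,6),(343,225)),((-35,-50,6),(281,296)),((35,-50,6),(335,300))]
x,r,w=fit(c,obs,[.48,-.022,-.08]); print(x,np.degrees(x[2]),r.tolist(),w)
E
```

```text
[ 0.46383592  0.16253386 -0.13991029] -8.016269133200385 [[-1.1, -0.5], [0.9, -0.2], [-1.0, 0.2], [1.4, 1.4], [0.4, -1.0], [-0.1, -0.7], [-0.6, 0.9], [0.1, 0.6]]
[array([0.47  , 0.2061, 0.0115]), array([0.4577, 0.119 , 0.0115])]
bead ends [0.47298104 0.20629782 0.01      ] [0.46037115 0.11896922 0.01      ]
tip cam [0.45888882 0.11468984 0.0688    ]
[ 0.47974268 -0.02206172 -0.09711237] -5.564129096654717 [[-1.4, -0.1], [1.4, -0.5], [-0.4, -0.1], [0.4, 0.9]] [array([0.484 , 0.0217, 0.0115]), array([ 0.4755, -0.0659,  0.0115])]
```

Emit:
step_arm(moves=[[[45,5,0],0],[[85,10,0],0],[[93.5,11.5,5],0],[[93.5,11.5,15],0],[[93.5,11.5,30],0],[[93.5,11.5,42],0],[[93.5,11.5,50],0],[[93.5,11.5,54],0],[[93.5,11.5,54],0],[[93.5,11.5,54],0]])

```text
clock: 15.6
ee_pos: [0.4707, 0.211, 0.1148]
eef_rot: [180.0, -0.0, 90.0]
force: [-0.7, -0.8, -1.8]
gripper_width: 0.0188
finger_force: 58.7
```

```bash
python3 - <<'E'
from h import *
im=shot("wrist","w6"); shot("side","s6")
from station import observe
o=observe(); print(o["ee_pos"],o["eef_rot"],o["clock"],o["force"])
print(go([.4706,.2121,.112]))
a=im[190:300,270:400]
b=cv2.imread("pics/s6.png"); u,v=w2p(get_cal("side"),[.47,.209,.02]) if 0 else w2p(cal("s6"),[.47,.209,.02]); u,v=int(u),int(v); print(u,v)
b=b[v-40:v+30,u-45:u+45]
A=cv2.resize(a,(390,330),interpolation=cv2.INTER_CUBIC); B=cv2.resize(b,(400,330),interpolation=cv2.INTER_CUBIC)
cv2.imwrite("pics/c6.png",np.hstack([A,B]))
E
```

```text
[0.47064292 0.21109472 0.11483428] [ 1.79944576e+02 -1.43653938e-02  9.00044495e+01] 15.7 [-0.19410382  0.11691435 -0.71916902]
(array([ 1. , -0. ,  2.8]), np.float64(0.0))
262 213
```

View pics/c6.png

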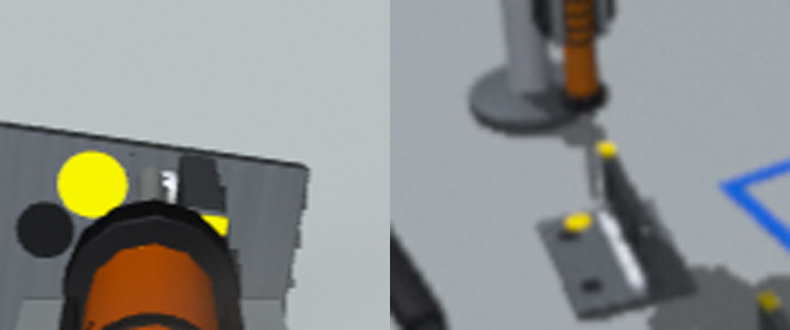

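Emit:
step_arm(moves=[[[2.5,0.8,1],0],[[2.5,0.8,2.8],0],[[2.5,0.8,2.8],0],[[0,0.45,2.8],0],[[-2.5,0.1,2.8],0],[[-5,-0.25,2.8],0],[[-7.5,-0.6,2.8],0],[[-10,-0.95,2.8],0],[[-12.5,-1.3,2.8],0],[[-15,-1.65,2.8],0],[[-17.5,-2.0,2.8],0],[[-20,-2.35,2.8],0],[[-22.5,-2.7,2.8],0],[[-25,-3.05,2.8],0],[[-27.5,-3.4,2.8],0],[[-30,-3.75,2.8],0],[[-32.5,-4.1,2.8],0],[[-35,-4.45,2.8],0],[[-37.5,-4.8,2.8],0],[[-40,-5.15,2.8],0]])

```text
clock: 18.2
ee_pos: [0.4651, 0.1708, 0.1115]
eef_rot: [-180.0, 0.0, 90.0]
force: [-0.4, 0.3, -0.0]
gripper_width: 0.0187
finger_force: 58.7
```

```bash
python3 - <<'E'
from h import *
from station import observe
o=observe(); print(o["ee_pos"],o["clock"],o["force"])
print(go([.4575+.0006,.1185,.112]))
E
```

```text
[0.46508182 0.170794   0.11148595] 18.2 [-0.44472436  0.33596722 -0.01886531]
(array([-52.3,  -7. ,  -0.5]), np.float64(0.0))
```

Emit:
step_arm(moves=[[[-2.6,-0.36,-0.2],0],[[-5.2,-0.73,-0.2],0],[[-7.8,-1.09,-0.2],0],[[-10.4,-1.46,-0.2],0],[[-13,-1.82,-0.2],0],[[-15.6,-2.18,-0.2],0],[[-18.2,-2.55,-0.2],0],[[-20.8,-2.91,-0.2],0],[[-23.4,-3.28,-0.2],0],[[-26,-3.64,-0.2],0],[[-28.6,-4,-0.2],0],[[-31.2,-4.37,-0.2],0],[[-33.8,-4.73,-0.2],0],[[-36.4,-5.1,-0.2],0],[[-39,-5.46,-0.2],0],[[-41.6,-5.82,-0.2],0],[[-44.2,-6.19,-0.2],0],[[-46.8,-6.55,-0.2],0],[[-49.4,-6.92,-0.2],0],[[-52,-7.28,-0.2],0]])

```text
clock: 20.7
ee_pos: [0.4578, 0.1187, 0.1116]
eef_rot: [-180.0, 0.0, 90.0]
force: [0.2, 0.4, -0.5]
gripper_width: 0.0188
finger_force: 58.7
```

```bash
python3 - <<'E'
from h import *
im=shot("wrist","w7")
from station import observe
o=observe(); print(o["ee_pos"],o["clock"],o["force"])
a=im[180:310,270:400]
# brackets mid visible from top cam for knock check
t=shot("top","t7")
c=cal("t7"); u,v=w2p(c,[.48,-.022,.01]); u,v=int(u),int(v); b=t[v-40:v+40,u-90:u+60]
cv2.imwrite("pics/c7.png",np.hstack([cv2.resize(a,(390,390),interpolation=cv2.INTER_CUBIC),cv2.resize(b,(390,208),interpolation=cv2.INTER_CUBIC)[:390] if 0 else cv2.copyMakeBorder(cv2.resize(b,(400,213),interpolation=cv2.INTER_CUBIC),0,177,0,0,cv2.BORDER_CONSTANT)]))
E
```

```text
[0.45776993 0.11852383 0.11166225] 20.75 [ 0.91412633 -1.24717279 -0.85573344]
```

View pics/c7.png

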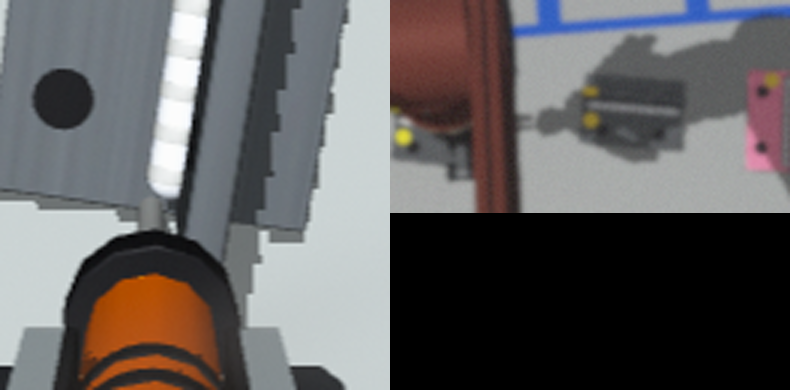

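Emit:
step_arm(moves=[[[0,0,-25],0],[[0,0,-57],0],[[-50,5,-57],0],[[-100,10,-57],0],[[-150,15,-57],0],[[-184,18,-57],0],[[-184,18,-57],0],[[-184,18,-57],0],[[-184,18,-57],0]])

```text
clock: 21.92
ee_pos: [0.4757, -0.064, 0.1686]
eef_rot: [-180.0, -0.0, 90.1]
force: [0.4, -0.3, -1.4]
gripper_width: 0.0189
finger_force: 58.7
```

```bash
cat >> h.py <<'E'
def bead(fn,roi,thr=185):
    im=cv2.imread(f"pics/{fn}.png"); c=cal(fn); x0,y0,x1,y1=roi
    h=cv2.cvtColor(im,cv2.COLOR_BGR2HSV); m=((h[...,2]>thr)&(h[...,1]<25)).astype(np.uint8)
    k=np.zeros_like(m); k[y0:y1,x0:x1]=m[y0:y1,x0:x1]; k=cv2.morphologyEx(k,cv2.MORPH_CLOSE,np.ones((5,5)))
    n,l,st,ce=cv2.connectedComponentsWithStats(k); out=[]
    for i in range(1,n):
        (cx,cy),(w,hh),a=cv2.minAreaRect(np.argwhere(l==i)[:,::-1].astype(np.float32))
        L,S=max(w,hh),min(w,hh)
        if L>30 and L/S>5: 
            bx=cv2.boxPoints(((cx,cy),(w,hh),a)); e=[(bx[j]+bx[(j+1)%4])/2 for j in range(4) if np.linalg.norm(bx[j]-bx[(j+1)%4])<L/2]
            P=[p2w(c,q,.010) for q in sorted(e,key=lambda q:q[1])]; d=P[0]-P[1]
            out.append((st[i].tolist(),P[0][:2].round(4),P[1][:2].round(4),"len",np.linalg.norm(d).round(4),"yaw",np.degrees(np.arctan2(-d[0],d[1])).round(2)))
    return out
E
python3 - <<'E'
from h import *
from station import observe
im=shot("wrist","w8")
o=observe(); print(o["ee_pos"],o["eef_rot"],o["clock"],o["force"])
for n in (185,200,215,225): print(n,bead("w5",(300,85,375,240),n),bead("w8",(260,60,400,250),n))
E
```

```text
[ 0.47575317 -0.06402685  0.16862954] [-1.79991706e+02 -1.20685869e-02  9.00855192e+01] 21.975 [ 0.12397793 -0.99567081 -0.64582017]
185 [([319, 104, 26, 121, 1084], array([0.4729, 0.2071]), array([0.4598, 0.1185]), 'len', np.float64(0.0896), 'yaw', np.float64(-8.45))] [([318, 107, 21, 121, 1031], array([0.4858, 0.0226]), array([ 0.4759, -0.0663]), 'len', np.float64(0.0894), 'yaw', np.float64(-6.34))]
200 [([300, 85, 75, 15, 644], array([0.4973, 0.2149]), array([0.4445, 0.2148]), 'len', np.float64(0.0528), 'yaw', np.float64(-89.94)), ([319, 104, 26, 121, 1043], array([0.473 , 0.2071]), array([0.4599, 0.1185]), 'len', np.float64(0.0896), 'yaw', np.float64(-8.45))] [([318, 107, 21, 121, 919], array([0.4856, 0.0225]), array([ 0.476 , -0.0663]), 'len', np.float64(0.0893), 'yaw', np.float64(-6.16))]
215 [([319, 104, 25, 121, 939], array([0.4729, 0.2071]), array([0.4598, 0.1187]), 'len', np.float64(0.0893), 'yaw', np.float64(-8.45))] [([318, 107, 21, 120, 849], array([0.4857, 0.0225]), array([ 0.4759, -0.0655]), 'len', np.float64(0.0886), 'yaw', np.float64(-6.35))]
225 [([319, 104, 25, 120, 893], array([0.4729, 0.2071]), array([0.4599, 0.1192]), 'len', np.float64(0.0888), 'yaw', np.float64(-8.39))] [([318, 107, 21, 120, 760], array([0.4858, 0.0225]), array([ 0.4758, -0.0655]), 'len', np.float64(0.0886), 'yaw', np.float64(-6.48))]
```

Emit:
step_arm(moves=[[[45,4,0],0],[[85,8,0],0],[[93,8.4,5],0],[[93,8.4,15],0],[[93,8.4,30],0],[[93,8.4,42],0],[[93,8.4,50],0],[[93,8.4,55],0],[[93,8.4,56.6],0],[[93,8.4,56.6],0],[[93,8.4,56.6],0]])

```text
clock: 23.35
ee_pos: [0.4846, 0.028, 0.1125]
eef_rot: [180.0, 0.0, 90.0]
force: [-0.6, 0.7, -0.2]
gripper_width: 0.0184
finger_force: 58.7
```

```bash
python3 - <<'E'
from h import *
from station import observe
im=shot("wrist","w9")
o=observe(); print(o["ee_pos"],o["eef_rot"],o["clock"],o["force"])
print(go([.484,.029,.112]),go([.4738,-.066,.112]))
cv2.imwrite("pics/c9.png",cv2.resize(im[180:310,270:400],None,fx=3,fy=3,interpolation=cv2.INTER_CUBIC))
E
```

```text
[0.48458213 0.02795408 0.11255954] [1.79950933e+02 4.89846568e-03 9.00040523e+01] 23.4 [-0.64489344  0.63408518 -0.74356032]
(array([ 1. , -0.6,  0.6]), np.float64(0.0)) (array([-94. , -10.8,   0.6]), np.float64(0.0))
```

View pics/c9.png

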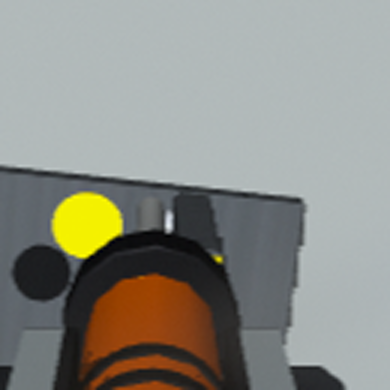

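Emit:
step_arm(moves=[[[2,0.2,0.5],0],[[2,0.2,0.5],0],[[-0.5,-0.1,0.5],0],[[-3,-0.35,0.5],0],[[-5.5,-0.6,0.5],0],[[-8,-0.9,0.5],0],[[-10.5,-1.15,0.5],0],[[-13,-1.4,0.5],0],[[-15.5,-1.7,0.5],0],[[-18,-1.95,0.5],0],[[-20.5,-2.25,0.5],0],[[-23,-2.5,0.5],0],[[-25.5,-2.8,0.5],0],[[-28,-3.05,0.5],0],[[-30.5,-3.3,0.5],0],[[-33,-3.6,0.5],0],[[-35.5,-3.85,0.5],0],[[-38,-4.1,0.5],0],[[-40.5,-4.4,0.5],0],[[-43,-4.7,0.5],0]])

```text
clock: 25.9
ee_pos: [0.4795, -0.0152, 0.1116]
eef_rot: [-180.0, 0.0, 90.0]
force: [0.3, -0.1, 1.2]
gripper_width: 0.0187
finger_force: 58.7
```

Emit:
step_arm(moves=[[[-2.6,-0.28,0],0],[[-5.2,-0.56,0],0],[[-7.8,-0.85,0],0],[[-10.4,-1.13,0],0],[[-13,-1.41,0],0],[[-15.6,-1.69,0],0],[[-18.2,-1.97,0],0],[[-20.8,-2.26,0],0],[[-23.4,-2.54,0],0],[[-26,-2.82,0],0],[[-28.6,-3.1,0],0],[[-31.2,-3.4,0],0],[[-33.8,-3.67,0],0],[[-36.4,-3.95,0],0],[[-39,-4.23,0],0],[[-41.6,-4.51,0],0],[[-44.2,-4.8,0],0],[[-46.8,-5.08,0],0],[[-49.4,-5.36,0],0],[[-52,-5.64,0],0]])

```text
clock: 28.4
ee_pos: [0.474, -0.0673, 0.1116]
eef_rot: [180.0, 0.0, 90.0]
force: [0.5, -0.6, 0.2]
gripper_width: 0.0184
finger_force: 58.5
```

```bash
python3 - <<'E'
from h import *
from station import observe
im=shot("wrist","w10")
o=observe(); print(o["ee_pos"],o["eef_rot"],o["clock"],o["force"])
print(bead("w10",(260,60,400,300),200), bead("w7",(260,60,400,300),200))
print(go([.4902,.3658,.222],90))
E
```

```text
[ 0.47399584 -0.06758465  0.11160054] [1.79983644e+02 2.51310503e-02 8.99936534e+01] 28.45 [ 0.27051931  0.0428534  -2.08287658]
[([320, 93, 27, 150, 1475], array([0.4859, 0.0228]), array([ 0.4755, -0.0664]), 'len', np.float64(0.0899), 'yaw', np.float64(-6.65))] [([320, 96, 32, 149, 1616], array([0.473 , 0.2074]), array([0.46  , 0.1183]), 'len', np.float64(0.0901), 'yaw', np.float64(-8.32))]
(array([ 433.3,   16.2, -110.6]), np.float64(-0.0))
```

Emit:
step_arm(moves=[[[0,0,-50],0],[[0,0,-105],0],[[60,3,-110],0],[[120,5,-110],0],[[180,8,-110],0],[[240,10,-110],0],[[300,13,-110],0],[[360,15,-110],0],[[410,16,-110],0],[[433.3,16.2,-110],0],[[433.3,16.2,-110],0],[[433.3,16.2,-100],0],[[433.3,16.2,-90],0],[[433.3,16.2,-90],0]])

```text
clock: 30.2
ee_pos: [0.4895, 0.3647, 0.1998]
eef_rot: [-179.9, 0.1, 89.9]
force: [-0.8, 0.1, -1.7]
gripper_width: 0.0185
finger_force: 58.8
```

```bash
python3 - <<'E'
from h import *
from station import observe
o=observe(); print(o["ee_pos"],o["eef_rot"],o["clock"],o["force"])
print(go([.4902,.3658,.119],90))
E
```

```text
[0.48952648 0.36467954 0.19982877] [-1.79852415e+02  9.32907462e-02  8.99116110e+01] 30.2 [-0.75010467  0.11503704 -1.6848209 ]
(array([ 1.3,  0.9, 80.8]), np.float64(-0.002))
```

Emit:
step_arm(moves=[[[1.1,0.7,10],0],[[1.1,0.7,25],0],[[1.1,0.7,40],0],[[1.1,0.7,55],0],[[1.1,0.7,67],0],[[1.1,0.7,75],0],[[1.1,0.7,79.5],0],[[1.1,0.7,79.5],0],[[1.1,0.7,79.5],0]])

```text
clock: 31.32
ee_pos: [0.4912, 0.3676, 0.1227]
eef_rot: [179.9, -0.0, 90.0]
force: [-0.2, -0.3, 0.1]
gripper_width: 0.0184
finger_force: 58.8
```

Emit:
step_arm(moves=[[[0,0,0],0],[[0,0,0],0],[[0,0,0],0],[[0,0,0],0],[[0,0,-30],0],[[0,0,-70],0],[[0,0,-125],0],[[0,0,-150],0],[[0,0,-150],0]], grip=60)

```text
clock: 32.45
ee_pos: [0.4921, 0.3681, 0.2752]
eef_rot: [179.7, -0.2, 90.0]
force: [0.3, 0.4, -0.9]
gripper_width: 0.0599
finger_force: 0.0
```

```bash
python3 - <<'E'
from h import *
from station import observe
o=observe(); print(o["ee_pos"],o["eef_rot"],o["clock"],o["force"])
im=shot("wrist","w11"); t=shot("top","t11"); c=cal("w11")
h=cv2.cvtColor(im,cv2.COLOR_BGR2HSV); m=((h[...,0]<18)&(h[...,1]>150)&(h[...,2]>200)).astype(np.uint8)
n,l,st,ce=cv2.connectedComponentsWithStats(m)
for i in range(1,n):
    if st[i,4]>100 and 200<ce[i][0]<440: print(st[i],ce[i],p2w(c,ce[i],.179))
b=t[120:330,130:490]; cv2.imwrite("pics/c11.png",cv2.resize(b,(790,461),interpolation=cv2.INTER_CUBIC))
E
```

```text
[0.49207079 0.3681209  0.27520219] [ 1.79717473e+02 -1.62489357e-01  9.00014264e+01] 32.45 [ 0.31730453  0.39188957 -0.91261748]
[304 238  29  27 605] [317.94049587 251.13884298] [0.49101332 0.36473531 0.179     ]
```

View pics/c11.png

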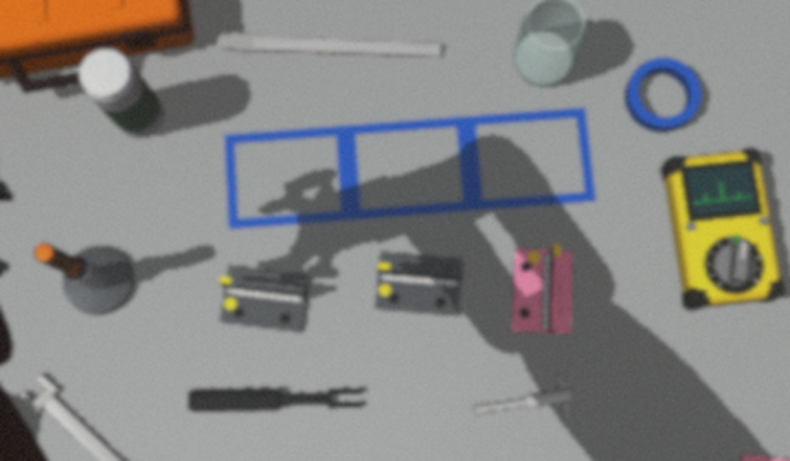

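The top picture shows the probe back in its stand, both brackets unmoved and the other items in place. Next I measure the bays and brackets numerically.

```bash
cat > bays.py <<'E'
from h import *
def holes(fn):
    im=cv2.imread(f"pics/{fn}.png"); c=cal(fn); h=cv2.cvtColor(im,cv2.COLOR_BGR2HSV)
    m=((h[...,0]>95)&(h[...,0]<130)&(h[...,1]>120)&(h[...,2]>60)).astype(np.uint8)
    cs,hi=cv2.findContours(m,cv2.RETR_CCOMP,cv2.CHAIN_APPROX_NONE)
    for k,q in enumerate(cs):
        if hi[0,k,3]<0 or cv2.contourArea(q)<800: continue
        w=np.array([p2w(c,u,0)[:2] for u in q[:,0,:].astype(float)])
        (cx,cy),(a,b),t=cv2.minAreaRect((w*1000).astype(np.float32))
        if 80<min(a,b)<115 and 100<max(a,b)<140: print(fn,"hole centre",round(cx,1),round(cy,1),"size",round(a,1),round(b,1),"ang",round(t,2))
E
python3 - <<'E'
from bays import *
for f in ("top0","w1","w2","w4","w5","w8","w11","t11"): holes(f)
print(bead("w11",(200,300,420,440),200))
E
```

```text
top0 hole centre 614.8 136.9 size 104.4 134.6 ang 3.16
top0 hole centre 623.6 -13.0 size 104.8 134.4 ang 3.0
top0 hole centre 632.1 -162.7 size 104.8 134.8 ang 3.39
w1 hole centre 623.2 -13.0 size 99.0 128.2 ang 3.3
w1 hole centre 614.4 136.9 size 98.6 128.0 ang 3.3
w5 hole centre 614.5 136.7 size 98.1 127.5 ang 3.31
w8 hole centre 623.4 -13.1 size 97.9 127.6 ang 3.29
t11 hole centre 614.7 136.7 size 104.9 135.1 ang 3.22
t11 hole centre 623.4 -13.0 size 104.8 135.0 ang 3.29
t11 hole centre 631.8 -162.7 size 105.3 134.8 ang 3.22
[([291, 343, 14, 67, 307], array([0.4727, 0.2069]), array([0.46  , 0.1186]), 'len', np.float64(0.0892), 'yaw', np.float64(-8.18))]
```

Emit:
step_arm(moves=[[[-50,-5,0],0.05],[[-100,-10,20],0.1],[[-150,-15,60],0.141],[[-195,-18.5,110],0.141],[[-207,-18.5,150],0.141],[[-207,-18.5,180],0.141],[[-207,-18.5,190],0.141],[[-207,-18.5,190],0.141],[[-207,-18.5,190],0.141]])

```text
clock: 33.67
ee_pos: [0.4732, 0.1608, 0.0832]
eef_rot: [179.9, -0.0, 82.0]
force: [-0.1, -0.3, 0.4]
gripper_width: 0.0599
finger_force: 0.0
```

```bash
python3 - <<'E'
from h import *
from station import observe
o=observe(); print(o["ee_pos"],o["eef_rot"],o["clock"],o["force"])
print(go([.4736,.1614,.016],81.9))
im=shot("wrist","w12"); print(bead("w12",(200,100,440,440),200))
E
```

```text
[0.47317057 0.16082583 0.08321506] [ 1.79901100e+02 -3.18521495e-02  8.19554405e+01] 33.675 [-0.07930497 -0.26403054  0.3823929 ]
(array([ 0.6,  0.2, 67.2]), np.float64(0.001))
[([302, 175, 11, 153, 1316], array([0.4724, 0.2072]), array([0.4598, 0.118 ]), 'len', np.float64(0.0901), 'yaw', np.float64(-8.03))]
```

Emit:
step_arm(moves=[[[0.6,0.3,25],0],[[0.6,0.3,45],0],[[0.6,0.3,58],0],[[0.6,0.3,65],0],[[0.6,0.3,67],0],[[0.6,0.3,67],0],[[0.6,0.3,67],0]])

```text
clock: 34.6
ee_pos: [0.4732, 0.161, 0.0157]
eef_rot: [179.9, -0.0, 81.9]
force: [0.1, 0.1, -0.2]
gripper_width: 0.06
finger_force: 0.0
```

Emit:
step_arm(moves=[[[0,0,0],0],[[0,0,0],0],[[0,0,0],0],[[0,0,0],0],[[0,0,0],0],[[0,0,0],0],[[0,0,0],0],[[0,0,0],0]], grip=2)

```text
clock: 35.6
ee_pos: [0.473, 0.1609, 0.0153]
eef_rot: [180.0, -0.0, 81.9]
force: [0.5, -2.1, 4.1]
gripper_width: 0.0071
finger_force: 58.8
```

```bash
python3 - <<'E'
from h import *
from station import observe
o=observe(); print(o["ee_pos"],o["eef_rot"],o["clock"],o["force"])
im=shot("wrist","w13"); print(bead("w13",(200,60,440,440),200))
print(go([.6245,.1374,.0165],93.3))
E
```

```text
[0.47300328 0.16093458 0.01534596] [ 1.79965364e+02 -6.61379360e-03  8.19244821e+01] 35.6 [ 0.48461758 -2.1479008   4.08887459]
[([293, 192, 14, 97, 1124], array([0.4717, 0.2075]), array([0.4657, 0.1696]), 'len', np.float64(0.0384), 'yaw', np.float64(-8.87))]
(array([ -2. , 153.3,  -1.1]), np.float64(-0.199))
```

Emit:
step_arm(moves=[[[-0.1,5,0],0],[[-0.2,14,0],-0.01],[[-0.3,23,0],-0.02],[[-0.4,32,0],-0.035],[[-0.5,42,0],-0.05],[[-0.7,52,0],-0.065],[[-0.8,62,0],-0.08],[[-1,72,0],-0.095],[[-1.1,82,0],-0.11],[[-1.2,92,0],-0.125],[[-1.3,102,0],-0.14],[[-1.4,112,0],-0.155],[[-1.6,122,0],-0.17],[[-1.7,132,0],-0.185],[[-1.8,141,0],-0.199],[[-1.9,148,0],-0.199],[[-2,152,0],-0.199],[[-2,153.3,0],-0.199],[[-2,153.3,0],-0.199],[[-2,153.3,0],-0.199]])

```text
clock: 38.15
ee_pos: [0.6198, 0.1387, 0.0155]
eef_rot: [-179.4, -0.1, 93.4]
force: [-18.4, 2.4, 20.5]
gripper_width: 0.007
finger_force: 61.9
```

Emit:
step_arm(moves=[[[0,0,0],0],[[0,0,0],0],[[0,0,0],0],[[0,0,0],0],[[0,0,0],0],[[0,0,-25],0],[[0,0,-55],0],[[0,0,-100],0],[[0,0,-150],0],[[0,0,-200],0],[[0,0,-200],0]], grip=60)

```text
clock: 39.52
ee_pos: [0.6274, 0.1377, 0.2216]
eef_rot: [179.4, -0.0, 93.3]
force: [-0.3, 0.1, -0.4]
gripper_width: 0.0599
finger_force: 0.0
```

```bash
python3 - <<'E'
from bays import *
from station import observe
o=observe(); print(o["ee_pos"],o["eef_rot"],o["clock"],o["force"])
im=shot("wrist","w14"); print(bead("w14",(200,60,440,440),200)); print(bead("w14",(0,60,640,440),200)); holes("w14")
Rb=R.from_euler("z",3.3,degrees=True).as_matrix()
for y in (44.5,-44.5): print("want bead",Rb@[2.8,y,0]+[614.5,136.8,0])
E
```

```text
[0.62741116 0.13770843 0.2215627 ] [ 1.79387591e+02 -2.09059658e-02  9.33239469e+01] 39.525 [-0.27060442  0.0798686  -0.37695068]
[([298, 158, 7, 99, 470], array([0.6093, 0.1843]), array([0.6148, 0.0949]), 'len', np.float64(0.0895), 'yaw', np.float64(3.51))]
[([298, 158, 7, 99, 470], array([0.6093, 0.1843]), array([0.6148, 0.0949]), 'len', np.float64(0.0895), 'yaw', np.float64(3.51)), ([464, 173, 43, 140, 1531], array([0.7864, 0.1809]), array([0.7804, 0.0465]), 'len', np.float64(0.1345), 'yaw', np.float64(-2.54))]
w14 hole centre 622.9 -13.2 size 98.4 127.9 ang 3.35
w14 hole centre 614.3 136.5 size 98.2 127.9 ang 3.3
want bead [614.73375789 181.38739011   0.        ]
want bead [619.85695629  92.53496844   0.        ]
```

Emit:
step_arm(moves=[[[-45,-42,0],0.05],[[-85,-82,0],0.1],[[-120,-118,20],0.169],[[-152,-148.6,60],0.169],[[-152,-148.6,100],0.169],[[-152,-148.6,125],0.169],[[-152,-148.6,131],0.169],[[-152,-148.6,131],0.169],[[-152,-148.6,131],0.169]])

```text
clock: 40.7
ee_pos: [0.4855, -0.023, 0.0851]
eef_rot: [179.9, 0.0, 83.7]
force: [1.3, -0.5, 0.1]
gripper_width: 0.0599
finger_force: 0.0
```

```bash
python3 - <<'E'
from h import *
from station import observe
o=observe(); print(o["ee_pos"],o["eef_rot"],o["clock"],o["force"])
print(go([.4878,-.0226,.0165],83.6))
im=shot("wrist","w15"); print(bead("w15",(200,60,440,440),200))
E
```

```text
[ 0.48551056 -0.02299105  0.08511473] [1.79901970e+02 1.16880403e-02 8.36617210e+01] 40.7 [ 1.32648166 -0.54884687  0.10913376]
(array([ 0.7,  2.1, 68.6]), np.float64(0.001))
[([306, 175, 11, 152, 1276], array([0.4856, 0.0229]), array([ 0.4751, -0.0667]), 'len', np.float64(0.0902), 'yaw', np.float64(-6.7))]
```

Not moved. Descend, grip, then slide.

Emit:
step_arm(moves=[[[0.5,2.2,25],0],[[0.5,2.2,45],0],[[0.5,2.2,58],0],[[0.5,2.2,65],0],[[0.5,2.2,68],0],[[0.5,2.2,68],0],[[0.5,2.2,68],0]])

```text
clock: 41.62
ee_pos: [0.4874, -0.0228, 0.0167]
eef_rot: [179.9, 0.0, 83.6]
force: [-0.1, -0.9, 0.7]
gripper_width: 0.0599
finger_force: 0.0
```

Emit:
step_arm(moves=[[[0,0,0],0],[[0,0,0],0],[[0,0,0],0],[[0,0,0],0],[[0,0,0],0],[[0,0,0],0],[[0,0,0],0],[[0,0,0],0]], grip=2)

```text
clock: 42.62
ee_pos: [0.4873, -0.0228, 0.0165]
eef_rot: [180.0, 0.0, 83.6]
force: [0.2, 0.1, 5.3]
gripper_width: 0.007
finger_force: 59.7
```

```bash
python3 - <<'E'
from h import *
from station import observe
o=observe(); print(o["ee_pos"],o["eef_rot"],o["clock"],o["force"])
print(go([.6332+.004,-.0126-.002,.0165],93.3))
E
```

```text
[ 0.48733422 -0.02279681  0.01646776] [1.79950307e+02 3.71470104e-03 8.36398164e+01] 42.625 [0.19110687 0.05779596 5.29274316]
(array([2.47e+01, 1.48e+02, 1.00e-01]), np.float64(-0.169))
```

Emit:
step_arm(moves=[[[0.8,5,0],0],[[2.3,14,0],-0.01],[[3.8,23,0],-0.02],[[5.3,32,0],-0.03],[[7,42,0],-0.042],[[8.7,52,0],-0.054],[[10.3,62,0],-0.066],[[12,72,0],-0.078],[[13.7,82,0],-0.09],[[15.3,92,0],-0.102],[[17,102,0],-0.115],[[18.7,112,0],-0.13],[[20.3,122,0],-0.145],[[22,131,0],-0.16],[[23.4,139,0],-0.169],[[24.3,145,0],-0.169],[[24.7,148,0],-0.169],[[24.7,148,0],-0.169],[[24.7,148,0],-0.169]])

```text
clock: 45.0
ee_pos: [0.6325, -0.0146, 0.0167]
eef_rot: [-179.4, -0.0, 93.4]
force: [-18.4, -0.4, 22.8]
gripper_width: 0.0068
finger_force: 62.8
```

Emit:
step_arm(moves=[[[0,0,0],0],[[0,0,0],0],[[0,0,0],0],[[0,0,0],0],[[0,0,0],0],[[0,0,-25],0],[[0,0,-55],0],[[0,0,-100],0],[[0,0,-150],0],[[0,0,-200],0],[[0,0,-200],0]], grip=60)

```text
clock: 46.38
ee_pos: [0.6399, -0.015, 0.2226]
eef_rot: [179.4, 0.1, 93.3]
force: [0.3, 0.1, -0.8]
gripper_width: 0.0599
finger_force: 0.0
```

```bash
python3 - <<'E'
from bays import *
from station import observe
o=observe(); print(o["ee_pos"],o["eef_rot"],o["clock"],o["force"])
im=shot("wrist","w16"); print(bead("w16",(200,60,380,440),200)); holes("w16")
Rb=R.from_euler("z",3.3,degrees=True).as_matrix()
for y in (44.5,-44.5): print("want bead",Rb@[2.8,y,0]+[623.2,-13,0])
E
```

```text
[ 0.63992011 -0.01497814  0.22255072] [1.79400659e+02 1.23921713e-01 9.33252858e+01] 46.375 [ 0.30771248  0.07915076 -0.81166278]
[([298, 160, 7, 97, 439], array([0.6221, 0.0293]), array([ 0.6274, -0.0586]), 'len', np.float64(0.0881), 'yaw', np.float64(3.45))]
w16 hole centre 631.7 -163.3 size 98.6 126.8 ang 3.07
w16 hole centre 623.2 -15.9 size 98.2 132.8 ang 3.31
want bead [623.43375789  31.58739011   0.        ]
want bead [628.55695629 -57.26503156   0.        ]
```

Emit:
step_arm(moves=[[[100,-10,-80],0],[[150,-60,-80],0],[[200,-100,-80],0],[[533,-310,-80],0],[[533,-310,-80],0],[[533,-310,-80],0],[[533,-310,-80],0],[[533,-310,-80],0],[[533,-310,-80],0],[[533,-310,-80],0],[[533,-310,-80],0],[[533,-310,-80],0],[[533,-310,-80],0],[[533,-310,-80],0],[[533,-310,-80],0],[[533,-310,-80],0],[[533,-310,-80],0],[[533,-310,-80],0]])

```text
clock: 48.68
ee_pos: [0.2964, 0.4996, 0.2961]
eef_rot: [180.0, -0.0, 93.3]
force: [0.4, -0.7, -0.5]
gripper_width: 0.0601
finger_force: 0.0
```

```bash
python3 - <<'E'
from bays import *
from station import observe
o=observe(); print(o["ee_pos"],o["clock"])
t=shot("top","t17"); b=t[110:370,130:520]; cv2.imwrite("pics/c17.png",cv2.resize(b,(795,530),interpolation=cv2.INTER_CUBIC))
E
```

```text
[0.29635643 0.49955497 0.29611414] 48.675
```

View pics/c17.png

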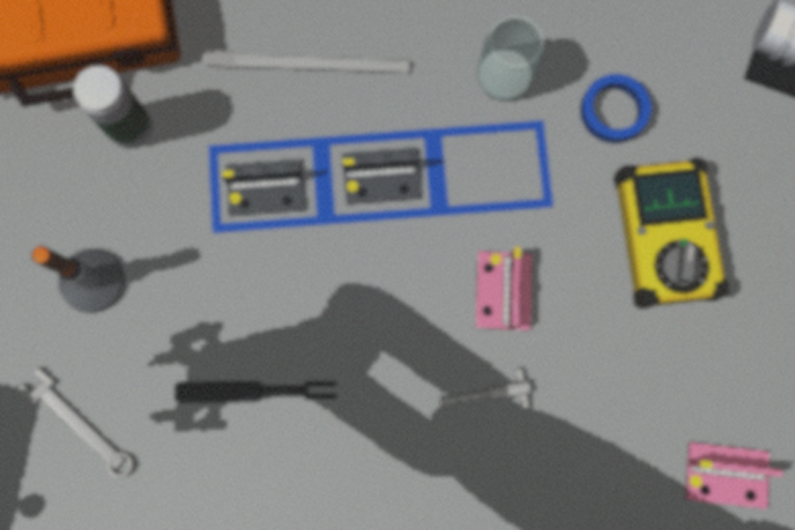

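The last picture shows both brackets inside the left and middle bays, the probe in its stand, the dial on the mark and everything else in place.

```bash
python3 -c "
from station import *
print(sign_off())"
```

```text
the job is handed in; nothing more can be done
None
```

The job is handed in: dial on the green mark, both welds traced from their yellow dots, both brackets slid into their own bays and the probe back in its stand; only two grey brackets were present, and the left one sits about 5 mm off its bay's centre.

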